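Wedge the sprung rover tight

TASK

The rover's deck bounces on its springs while we work on it. Pick up the tapered wooden wedge, lay it flat on the bench and slide its thin end straight in under the middle of the rover's side sill, then push it slowly in until it jams tight and holds back a push of about 14 N - firm, but not forced - and leave it there by itself, still tight. Don't lean on or lift the rover with the arm, and leave the other things where they are.

Things in the scene. Friction and masses are not known exactly. Their poses are not given: they have to be found in the camera images.
- wedge: wooden wedge, 150 mm long, 36 mm wide, 0.1 kg, lying flat. Its rear 40 mm (the heel) is a block 32 mm high, good to grip across its width; the next 110 mm slope evenly down to a 6 mm thick end (slope 0.236). Origin: centre of the flat underside; x points to the thin end (at x = +75 mm; heel's back at -75 mm), y across, z up
- wedge_tip (a point): middle of the wedge's thin end, at its underside; axes as the wedge. Wood rubs on bench and sill with a coefficient of 0.5 to 0.7: a wedge in tight stays when let go, and the push along x is about 1.3 to 1.8 times the upward force on the sill
- rover: four-wheeled rover with a silver shell, 400 mm long (its y), 262 mm over the wheels (its x), 194 mm high, on 110 mm wheels that do not move. Its deck rides on vertical springs (6.5 N per mm of lift). On its -x side hangs the sill (see sill_mid), between two wheels 170 mm apart. Origin: on the bench under its centre; x points from the sill side inward, the way the wedge is pushed; z up
- sill_mid (a point): bench point right below the middle of the sill's outer lower edge; axes as the rover; does not rise with the deck. The sill is an aluminium bar 150 mm long (y), 20 mm deep (x), 25 mm high, its underside 15 to 25 mm above the bench, differing with the deck's hidden load, not measured; two thin rods at y = +-60 mm carry it. The wheels stand 34 mm and the shell over it 45 mm farther in
- block: a plain square-ended wooden block, 90 x 36 x 32 mm, the same wood as the wedge but with no taper; leave it. Origin: centre of its underside
- screwdriver: a screwdriver 170 mm long, lying down; leave it. Origin: its middle, at the underside
- spool: a solder spool standing on end, 60 mm across, 44 mm high; leave it. Origin: centre of its underside
- spare_wheel: a spare rover wheel lying flat, 100 mm across, 42 mm high; leave it. Origin: centre of its underside
- tray: a grey parts tray, 100 x 140 mm, 30 mm high; leave it. Origin: centre of its underside

How it is judged:
On the way, in this order (a step that is already met when the one before it is completed fails the run):
1. the wedge lies flat on the bench with its thin end under the middle of the sill (angle between wedge's own z axis and vertical below 0.12 rad and height (world z) of wedge below 0.008 m and angle between the x axis of wedge and the x axis of rover, either way round below 0.35 rad and y of wedge_tip in the frame of sill_mid between -0.05 and 0.05 m and x of wedge_tip in the frame of sill_mid above 0.004 m), for 0.1 s.
2. the wedge is jammed: it presses up on the sill with more than 3 N (angle between wedge's own z axis and vertical below 0.12 rad and height (world z) of wedge below 0.008 m and angle between the x axis of wedge and the x axis of rover, either way round below 0.35 rad and y of wedge_tip in the frame of sill_mid between -0.05 and 0.05 m and contact force between wedge and rover above 3 N), for 0.2 s.
At the end, for the whole second after the job is handed in: The wedge lies flat on the bench (tilt under 0.12 rad), pointing straight in under the sill (within 0.35 rad), its thin end within 50 mm of the sill's middle, at rest, let go, and still pressing on the sill with 3 to 15 N (all of step 2 and contact force between wedge and rover below 15 N and linear speed of wedge below 0.005 m/s); the robot touches nothing.
It fails at once if the wedge presses on the rover with more than 15 N (contact force between wedge and rover above 15 N).
It fails at once if the arm or gripper presses on the rover with more than 4 N (contact force between any of the arm, the fingers and rover above 4 N).
It fails at once if one of the other things is shifted by more than 30 mm (distance of any of block, screwdriver, spool, spare_wheel, tray from where it was at the start of the episode above 0.03 m).
It also fails if it takes over 54 s, if anything falls off the work surface, if the arm or the gripper's body presses on something with over 40 N, if the wrist force passes 120 N, or if a joint passes its speed limit or range.

ROBOT

A 6-joint arm with a two-finger parallel gripper is mounted at the origin on the work surface. World frame = base frame: x ahead of the robot, y to its left, z up, the work surface at z = 0. Lengths are in m, angles in rad, forces in N, time in s.
With the tool pointing down it reaches from about 0.35 to 0.85 m from the base axis. Payload 8.1 kg.
Tool frame: the origin (TCP) lies at the very end of the fingers, on their centre line; the grasp point (between the pads) lies 19 mm behind it; z points along the fingers, y is the line along which they close (so a half turn about z gives the same grasp; the last joint's range is limited). The gripper opens to 93 mm and grips with 3 to 60 N. Pads are 15 mm wide; open, the fingers measure 128 mm over their backs; the gripper's body (75 mm by 188 mm) begins 65 mm behind the grasp point.
Start: joints at [-1.368, 0.13, 1.488, -0, 1.523, -0.085], TCP at [0.17, -0.575, 0.219] pointing down, gripper open.
Joint ranges: [-2.96, 2.96], [-0.89, 2.26], [0.02, 2.5], [-1.34, 4.48], [0, 2.73], [-2.66, 2.66]. Speed limits (rad/s): [2.39, 2.39, 2.79, 3.14, 3.14, 3.14].

INTERFACE

Orientations are given as a rotation vector (axis times angle).
In Python, from plant import robot gives the robot as it stands. The module is installed in compiled form; this text tells all that it offers.
- The arm moves only by the tool play_rows, never from a script. Its argument "increments" is text: rows parted by semicolons, each of 5 numbers parted by spaces: the shift along the tool's x, y, z in mm, then the turn about the tool's z in degrees, then the closure, from -1 (fully open) to 1 (shut). In form: dx dy dz yaw claw; .... A call has 1 to 20 rows; each row is the pose to reach, as a shift and turn from the pose commanded when the call began, along the tool's axes at that moment; what a row does not reach only later rows make up. A row lasts 1/10 s, in which the tool goes at most 50 mm and 8.59 degrees, less where a joint would pass 70% of its speed; a pose out of reach is approached as far as the arm can. A call with a gripper value outside its range is refused whole. The fingers move at their own pace and stop on an object; "force" is the grip in N (left out, the last holds). Time passes only in rows, so rows that repeat a pose let the fingers close. It gives the time, the measured TCP pose, the force, the opening and the grip force at its end, in the units of the state.
- robot.read_state(): the state, without advancing time (a new reading comes with each control period).
- robot.read_camera(name): name is "scene" or "top" or "wrist"; returns the picture (480x640x3 uint8, blue, green, red); there is no depth.
- robot.calibration(name): a dict with "vertical_fov" (degrees; the focal length in pixels is half the picture's height over the tangent of half this angle, whatever the lens; pixels are square), "cx", "cy" (the principal point, pixels), "D" ([k1, k2, p1, p2, k3] as OpenCV has them; the pictures are not rectified), "rvec" (rotation vector, rad) and "tvec" (3), from world to camera coordinates, as OpenCV has them. Camera axes: x right, y down, z forward; pixel columns grow to the right and rows downward; lengths in m; the calibration is good to about 2 mm. A picture is of the moment at which its call begins: read the wrist's pose just before it. calibration takes no time and is no camera call; for the wrist camera it gives the pose at the moment of the call.
- robot.close_job(): hands the job in; it is judged then, once.
Trained networks look in the newest picture that a camera, given by its name, has taken for a name from the list of things; names that differ only in an ending like _2 or _b are one class to them, and where a whole thing is asked for, a point or a joint stands for the part that bears it (a point fixed in the world has none). Each returns a list of dicts, best first, with "conf" (0 to 1); they miss things now and then, are a little off and sometimes report something else, mostly with a low value. They report only what shows in the picture. A call takes as long as a camera call.
- robot.recognise(camera, query): "centre" ([x, y, z] in m, in world coordinates, good to about 4 mm: the middle of the surface that is visible of it).
- robot.regions_of(camera, query): "pixels" (480x640 bool, what is visible of it).
- robot.landmark_of(camera, query): "centre" ([x, y, z] in m, in world coordinates, good to about 4 mm: a listed point, or the origin of a listed thing).
The state is a dict: "t": time; "q": joint angles; "dq": joint speeds; "joint_torque": joint torques, N m; "tool_pos": TCP position; "orientation": TCP orientation; "force": force on the tool from outside, world axes, zero at the start; "wrist_torque": the same for the moment, N m; "opening": finger opening in m; "gripper_force": force on a finger pad.
Only numpy, scipy, OpenCV 4.12 (cv2) and the standard library are available. Lean on these libraries where they do the work, as an engineer would, in place of code of your own. Each camera call takes 0.05 s, during which the arm holds its last target. There are 200 camera calls.

## Working session

There is one attempt and no reset: what is moved stays moved. The work goes in short steps, Python scripts to look and compute and a tool call to move; the robot and the scene stay as the last step left them, time stands still between calls to the robot, and variables do not carry over. Pictures are saved under pics/ and viewed, at most 10 in all, crops included, and the job is handed in when it is done.

Besides the shell and the picture viewer there is one more tool, called after "Emit:" by a JSON object that holds its "api" and its "payload". play_rows: Moves the arm, as the interface text tells. Its arguments: {"type":"object","properties":{"increments":{"type":"string"},"force":{"type":"number"}},"required":["increments"]}

```bash
mkdir -p pics
cat > m.py <<'E'
from plant import robot
import cv2, numpy as np
def show(q,cams=("scene","top")):
    for c in cams:
        r=robot.landmark_of(c,q); print(c,q,[(np.round(d["centre"],4).tolist(),round(d["conf"],2)) for d in r[:2]])
E
python3 - <<'E'
from m import *
a=[robot.read_camera(c) for c in("scene","top")]
cv2.imwrite("pics/a.png",cv2.resize(np.hstack(a),(800,300)))
cv2.imwrite("pics/top.png",a[1])
for q in("wedge","wedge_tip","rover","sill_mid","block"):show(q)
s=robot.read_state();print(s["t"],s["tool_pos"],s["orientation"],s["opening"],s["force"])
E
```

```text
scene wedge [([0.4766, 0.1752, 0.0007], 0.62)]
top wedge [([0.4756, 0.1783, 0.0005], 0.9)]
scene wedge_tip [([0.4577, 0.1049, 0.0027], 0.8), ([0.5605, -0.0526, 0.0002], 0.3)]
top wedge_tip [([0.4555, 0.1044, -0.0003], 0.88), ([0.6142, -0.2137, 0.002], 0.62)]
scene rover [([0.6096, -0.2115, 0.0], 0.96), ([0.4774, 0.1753, 0.0012], 0.49)]
top rover [([0.6135, -0.2131, -0.0042], 0.7)]
scene sill_mid [([0.5658, -0.0552, -0.0059], 0.55), ([0.7826, 0.1572, 0.0032], 0.36)]
top sill_mid [([0.5666, -0.0562, -0.0003], 0.88)]
scene block [([0.6365, 0.2049, -0.0025], 0.78)]
top block [([0.6433, 0.2027, 0.005], 0.62)]
0.6 [ 0.17032157 -0.57532846  0.21867577] [ 3.10907997e+00  4.50461253e-01 -4.08028932e-05] 0.09323299911177531 [-0.09904831 -0.25961884  0.16699539]
```

View pics/top.png

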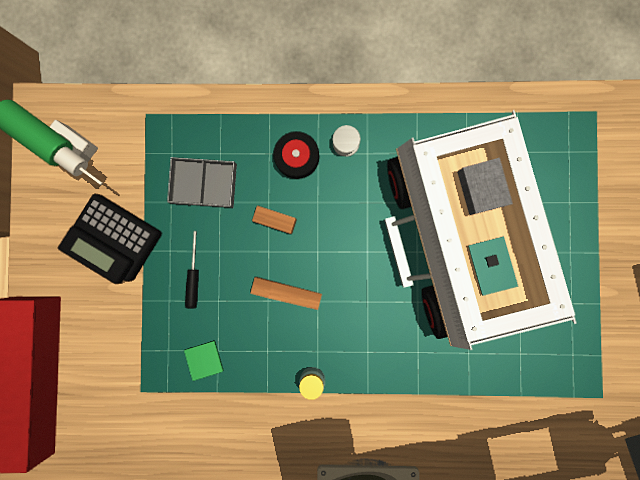

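View pics/a.png

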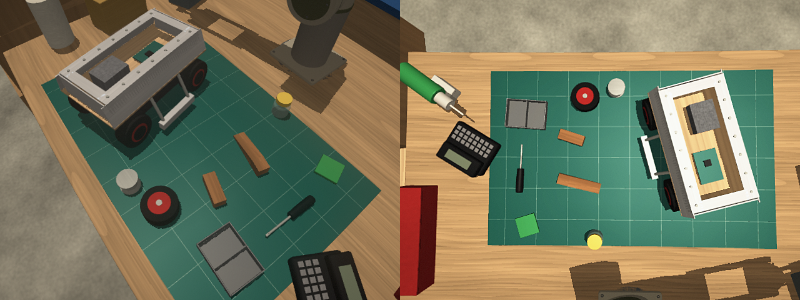

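The top picture shows the wedge at about (286,293), the block at (274,220) and the sill at about (398,250). The networks agree with this. I'll go above the heel now.

Emit:
{"api": "play_rows", "payload": {"increments": "0 0 -50 0 -1; 0 0 -70 0 -1; 28 -36 -70 -5 -1; 57 -73 -70 -10 -1; 86 -110 -70 -15 -1; 115 -147 -70 -20 -1; 144 -184 -70 -25 -1; 173 -220 -70 -30 -1; 201 -257 -70 -34 -1; 230 -294 -70 -38 -1; 259 -331 -70 -42 -1; 288 -367 -70 -46 -1; 317 -404 -70 -50 -1; 345 -441 -70 -54 -1; 374 -477 -60 -58 -1; 403 -514 -40 -58 -1; 432 -551 -20 -58 -1; 470 -600 0 -58 -1; 510 -650 20 -58 -1; 547 -698 40 -58 -1", "force": 30}}

```text
t: 2.6
tool_pos: [0.4804, 0.2088, 0.1931]
orientation: [2.5, 1.902, 0.001]
force: [0.1, -0.9, 0.6]
opening: 0.0929
gripper_force: 0.0
```

```bash
cat >> m.py <<'E'
R=lambda v:cv2.Rodrigues(np.array(v,float))[0]
def ang(v): return np.degrees(np.arctan2(v[1],v[0]))
E
python3 - <<'E'
from m import *
im=robot.read_camera("wrist");cv2.imwrite("pics/w.png",im)
for q in("wedge","wedge_tip","sill_mid"):show(q,("top","wrist","scene"))
s=robot.read_state();M=R(s["orientation"]);print(s["t"],s["tool_pos"],ang(M[:,0]),ang(M[:,1]),M[2,2],s["q"],s["force"])
# wedge outline from masks, projected to plane z
for c in("top","wrist"):
    if c=="top": robot.read_camera(c)
    r=robot.regions_of(c,"wedge")
    k=robot.calibration(c);f=240/np.tan(np.radians(k["vertical_fov"]/2));K=np.array([[f,0,k["cx"]],[0,f,k["cy"]],[0,0,1]])
    for d in r[:2]:
        p=np.argwhere(d["pixels"])[:,::-1].astype(np.float32)
        u=cv2.undistortPoints(p[:,None],K,np.array(k["D"]))[:,0]
        A=R(k["rvec"]);o=-A.T@np.array(k["tvec"]);v=np.c_[u,np.ones(len(u))]@A
        X=o+v*((0.015-o[2])/v[:,2])[:,None]
        print(c,d["conf"],cv2.minAreaRect(X[:,:2].astype(np.float32)*1000))
E
```

```text
top wedge [([0.4756, 0.1783, 0.0005], 0.9)]
wrist wedge [([0.4787, 0.1792, 0.0015], 0.71)]
scene wedge [([0.4766, 0.1752, 0.0007], 0.62)]
top wedge_tip [([0.4555, 0.1044, -0.0003], 0.88), ([0.6142, -0.2137, 0.002], 0.62)]
wrist wedge_tip [([0.4567, 0.1048, -0.0009], 0.89)]
scene wedge_tip [([0.4577, 0.1049, 0.0027], 0.8), ([0.5605, -0.0526, 0.0002], 0.3)]
top sill_mid [([0.5666, -0.0562, -0.0003], 0.88)]
wrist sill_mid []
scene sill_mid [([0.5658, -0.0552, -0.0059], 0.55), ([0.7826, 0.1572, 0.0032], 0.36)]
3.1 [0.48044528 0.20564001 0.1947904 ] 74.3968521417428 -15.603273332607717 -0.9999974886463907 [ 3.06377027e-01 -6.98543912e-02  1.73608589e+00 -1.10415704e-04
  1.47312271e+00  5.78715071e-01] [-0.24566794  0.15925243 -0.32691126]
top 0.88 ((474.25506591796875, 167.78060913085938), (128.83905029296875, 35.99398422241211), 77.0271987915039)
top 0.54 ((815.0228881835938, 45.88603210449219), (59.72801971435547, 66.7669677734375), 89.83200073242188)
wrist 0.89 ((478.25164794921875, 177.18203735351562), (147.92587280273438, 38.116249084472656), 75.60472106933594)
wrist 0.68 ((728.2039794921875, 160.5366973876953), (45.635643005371094, 6.24147891998291), 85.88420104980469)
```

View pics/w.png

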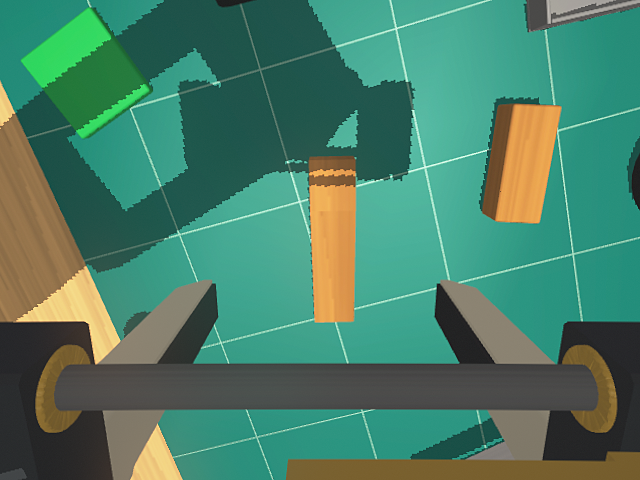

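The wrist view shows the wedge axis running from (332,160), the heel, to (334,322), the tip. The block is at the right, clear of it. Going down over the heel.

Emit:
{"api": "play_rows", "payload": {"increments": "27 2 0 -1 -1; 27 2 40 -1 -1; 27 2 80 -1 -1; 27 2 120 -1 -1; 27 2 150 -1 -1; 27 2 165 -1 -1; 27 2 165 -1 -1; 27 2 165 -1 -1"}}

```text
t: 4.05
tool_pos: [0.49, 0.2323, 0.0299]
orientation: [2.484, 1.923, 0.002]
force: [0.1, 0.5, -0.1]
opening: 0.0928
gripper_force: 0.0
```

Emit:
{"api": "play_rows", "payload": {"increments": "0 0 12 0 -1; 0 0 25 0 -1; 0 0 25 0 -1; 0 0 25 0 1; 0 0 25 0 1; 0 0 25 0 1; 0 0 25 0 1; 0 0 25 0 1; 0 0 25 0 1; 0 0 25 0 1", "force": 30}}

```text
t: 5.05
tool_pos: [0.4891, 0.232, 0.0036]
orientation: [-2.484, -1.923, -0.0]
force: [0.8, -0.1, 0.0]
opening: 0.0416
gripper_force: 0.5
```

Run:
```python
from m import *
s=robot.read_state();M=R(s["orientation"]);print(s["t"],s["tool_pos"],ang(M[:,0]),s["opening"],s["gripper_force"],s["force"])
for q in("sill_mid","rover"):
  for c in("scene","top"):
    robot.read_camera(c);show(q,(c,))
```

```text
5.05 [0.48909536 0.23204643 0.00357889] 75.49028682384156 0.04164836946100467 0.5233735218644142 [ 0.80311821 -0.06674004  0.01657225]
scene sill_mid [([0.5645, -0.053, -0.0018], 0.93)]
top sill_mid [([0.5671, -0.0578, 0.0014], 0.85)]
scene rover [([0.6108, -0.2145, 0.0018], 0.86)]
top rover [([0.6133, -0.2164, -0.0012], 0.62)]
```

Emit:
{"api": "play_rows", "payload": {"increments": "0 0 0 0 1; 0 0 0 0 1; 0 0 0 0 1; 0 0 -15 0 1; 0 0 -30 0 1; -15 8 -30 -4 1; -30 16 -30 -8 1; -45 24 -30 -12 1; -60 32 -30 -16 1; -75 40 -30 -20 1; -90 48 -30 -24 1; -105 56 -30 -28 1; -112 60 -30 -30 1; -112 60 -30 -30 1; -112 60 -30 -30 1; -112 60 -30 -30 1", "force": 30}}

```text
t: 7.05
tool_pos: [0.5193, 0.1091, 0.0341]
orientation: [1.902, 2.5, 0.001]
force: [-0.1, -0.0, -1.2]
opening: 0.0362
gripper_force: 29.8
```

Run:
```python
from m import *
s=robot.read_state();M=R(s["orientation"]);print(s["t"],s["tool_pos"],ang(M[:,0]),s["opening"],s["gripper_force"],s["force"])
for c in("scene","top","wrist"):
    im=robot.read_camera(c);cv2.imwrite(f"pics/{c}2.png",im)
    for q in("sill_mid","wedge_tip","wedge"):show(q,(c,))
a=cv2.imread("pics/scene2.png")
cv2.imwrite("pics/b.png",np.hstack([cv2.resize(a[40:300,100:400],(400,347)),cv2.resize(cv2.imread("pics/wrist2.png"),(400,347))]))
```

```text
7.05 [0.51925188 0.10914284 0.03412719] 105.46316668476659 0.03617013432362182 29.819183349609375 [-0.09514705 -0.02438281 -1.20792991]
scene sill_mid []
scene wedge_tip [([0.7857, 0.1566, -0.0001], 0.6), ([0.5578, -0.0163, 0.0326], 0.59)]
scene wedge [([0.5344, 0.0517, 0.0301], 0.79)]
top sill_mid [([0.5679, -0.0555, 0.0012], 0.89)]
top wedge_tip [([0.5565, -0.0208, 0.0334], 0.89)]
top wedge [([0.5365, 0.06, 0.0253], 0.96)]
wrist sill_mid []
wrist wedge_tip []
wrist wedge [([0.534, 0.0597, 0.0285], 0.84)]
```

View pics/b.png

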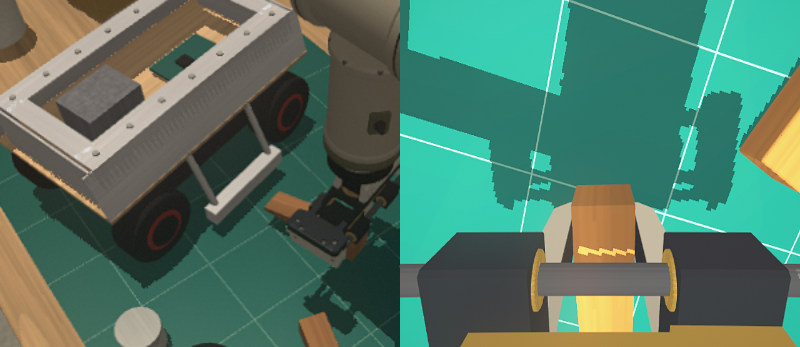

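The left crop shows the wedge gripped by the heel with its tip at about (275,205), in line with the middle of the sill (245,185). Lowering onto the bench.

Emit:
{"api": "play_rows", "payload": {"increments": "0 0 10 0 1; 0 0 20 0 1; 0 0 26 0 1; 0 0 28 0 1; 0 0 29 0 1; 0 0 30 0 1; 0 0 30 0 1; 0 0 30 0 1; 0 0 30 0 1"}}

```text
t: 8.55
tool_pos: [0.5194, 0.1086, 0.0038]
orientation: [1.902, 2.5, 0.001]
force: [0.4, 0.2, -1.5]
opening: 0.0355
gripper_force: 29.8
```

Emit:
{"api": "play_rows", "payload": {"increments": "0 0 0.5 0 1; 0 0 0.5 0 1; 0 0 0.5 0 1"}}

```text
t: 8.85
tool_pos: [0.5194, 0.1086, 0.0035]
orientation: [1.902, 2.5, 0.0]
force: [-2.7, -0.7, 5.7]
opening: 0.0359
gripper_force: 29.8
```

Emit:
{"api": "play_rows", "payload": {"increments": "0 0 0.5 0 1; 0 0 0.5 0 1; 0 0 0.5 0 1"}}

```text
t: 9.15
tool_pos: [0.5194, 0.1086, 0.0035]
orientation: [1.902, 2.5, 0.0]
force: [-4.9, -1.3, 11.6]
opening: 0.0361
gripper_force: 29.8
```

Emit:
{"api": "play_rows", "payload": {"increments": "0 0 -0.8 0 1; -8 0 -0.8 0 1; -16 0 -0.8 0 1; -24 0 -0.8 0 1; -32 0 -0.8 0 1; -40 0 -0.8 0 1; -46 0 -0.8 0 1; -52 0 -0.8 0 1; -56 0 -0.8 0 1; -60 0 -0.8 0 1; -64 0 -0.8 0 1; -64 0 -0.8 0 1; -64 0 -0.8 0 1"}}

```text
t: 10.45
tool_pos: [0.5367, 0.0459, 0.0036]
orientation: [1.902, 2.499, -0.0]
force: [0.3, -2.3, 4.3]
opening: 0.0359
gripper_force: 29.8
```

Run:
```python
from m import *
s=robot.read_state();M=R(s["orientation"]);print(s["t"],s["tool_pos"],ang(M[:,0]),s["force"],M.T@s["force"])
im=robot.read_camera("scene");cv2.imwrite("pics/c.png",cv2.resize(im[80:280,160:400],(720,600),interpolation=cv2.INTER_CUBIC))
robot.read_camera("top");show("wedge_tip",("top",));show("wedge",("top",))
```

```text
10.45 [0.53668565 0.04586617 0.00355392] 105.45768384436326 [ 0.3372681  -2.27385782  4.33530913] [-2.28613639 -0.27903767 -4.33299005]
top wedge_tip []
top wedge [([0.8096, 0.046, 0.0004], 0.61)]
```

View pics/c.png

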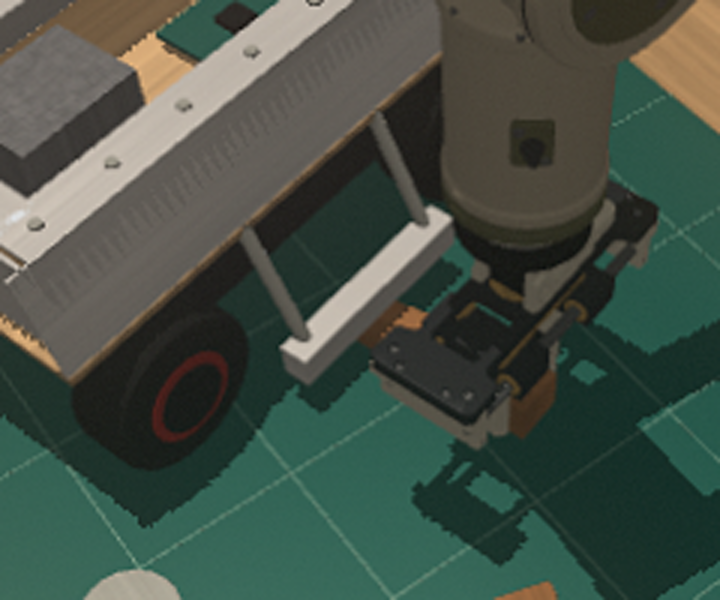

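The wedge goes in under the middle of the sill at about (390,325), with no push yet. Feeling for contact in small steps.

Emit:
{"api": "play_rows", "payload": {"increments": "-2 0 0 0 1; -4 0 0 0 1; -6 0 0 0 1; -8 0 0 0 1; -8 0 0 0 1; -8 0 0 0 1"}}

```text
t: 11.25
tool_pos: [0.5383, 0.0402, 0.0036]
orientation: [-1.901, -2.5, -0.002]
force: [-1.8, 3.5, 6.2]
opening: 0.0359
gripper_force: 29.8
```

Emit:
{"api": "play_rows", "payload": {"increments": "-1 0 0 0 1; -2 0 0 0 1; -3 0 0 0 1; -4 0 0 0 1; -4 0 0 0 1; -4 0 0 0 1"}}

```text
t: 11.85
tool_pos: [0.5394, 0.0366, 0.0036]
orientation: [-1.901, -2.5, -0.002]
force: [-1.4, 4.7, 7.4]
opening: 0.0358
gripper_force: 29.8
```

Emit:
{"api": "play_rows", "payload": {"increments": "0 0 -0.5 0 1; 0 0 -0.5 0 1; -1 0 -0.5 0 1; -2 0 -0.5 0 1; -3 0 -0.5 0 1; -3 0 -0.5 0 1; -3 0 -0.5 0 1"}}

```text
t: 12.55
tool_pos: [0.54, 0.0321, 0.0036]
orientation: [-1.902, -2.5, 0.001]
force: [-0.3, -0.2, 0.2]
opening: 0.036
gripper_force: 29.8
```

Emit:
{"api": "play_rows", "payload": {"increments": "-1 0 0 0 1; -2 0 0 0 1; -3 0 0 0 1; -4 0 0 0 1; -4 0 0 0 1; -4 0 0 0 1"}}

```text
t: 13.15
tool_pos: [0.5412, 0.0285, 0.0037]
orientation: [-1.902, -2.5, 0.0]
force: [-0.0, -0.2, -1.2]
opening: 0.0361
gripper_force: 29.8
```

Emit:
{"api": "play_rows", "payload": {"increments": "-1 0 0 0 1; -2 0 0 0 1; -3 0 0 0 1; -4 0 0 0 1; -4 0 0 0 1; -4 0 0 0 1"}}

```text
t: 13.75
tool_pos: [0.5424, 0.0247, 0.0038]
orientation: [-1.902, -2.5, -0.0]
force: [-0.2, 0.8, -1.2]
opening: 0.036
gripper_force: 29.8
```

Emit:
{"api": "play_rows", "payload": {"increments": "-1 0 0 0 1; -2 0 0 0 1; -3 0 0 0 1; -4 0 0 0 1; -4 0 0 0 1; -4 0 0 0 1"}}

```text
t: 14.35
tool_pos: [0.5434, 0.0208, 0.0038]
orientation: [-1.902, -2.5, -0.0]
force: [-0.5, 0.2, -1.6]
opening: 0.0359
gripper_force: 29.8
```

Emit:
{"api": "play_rows", "payload": {"increments": "-1 0 0 0 1; -2 0 0 0 1; -3 0 0 0 1; -3 0 0 0 1; -3 0 0 0 1"}}

```text
t: 14.85
tool_pos: [0.5442, 0.0179, 0.0038]
orientation: [-1.902, -2.5, 0.0]
force: [0.0, 0.4, -1.1]
opening: 0.0362
gripper_force: 29.8
```

Emit:
{"api": "play_rows", "payload": {"increments": "-1 0 0 0 1; -2 0 0 0 1; -3 0 0 0 1; -3 0 0 0 1; -3 0 0 0 1"}}

```text
t: 15.35
tool_pos: [0.545, 0.015, 0.0038]
orientation: [-1.902, -2.5, 0.0]
force: [-0.6, -0.1, -0.9]
opening: 0.036
gripper_force: 29.8
```

Emit:
{"api": "play_rows", "payload": {"increments": "-1 0 0 0 1; -2 0 0 0 1; -3 0 0 0 1; -3 0 0 0 1; -3 0 0 0 1"}}

```text
t: 15.85
tool_pos: [0.5458, 0.0122, 0.0038]
orientation: [-1.902, -2.5, -0.0]
force: [-0.3, -0.2, -1.0]
opening: 0.0358
gripper_force: 29.8
```

Emit:
{"api": "play_rows", "payload": {"increments": "-1 0 0 0 1; -2 0 0 0 1; -3 0 0 0 1; -3 0 0 0 1; -3 0 0 0 1"}}

```text
t: 16.35
tool_pos: [0.5466, 0.0093, 0.0038]
orientation: [-1.902, -2.5, -0.0]
force: [-0.5, -0.9, -0.9]
opening: 0.036
gripper_force: 29.8
```

Emit:
{"api": "play_rows", "payload": {"increments": "-1 0 0 0 1; -2 0 0 0 1; -3 0 0 0 1; -3 0 0 0 1; -3 0 0 0 1"}}

```text
t: 16.85
tool_pos: [0.5474, 0.0064, 0.0038]
orientation: [-1.902, -2.5, 0.0]
force: [-0.4, -0.2, -1.0]
opening: 0.0359
gripper_force: 29.8
```

Emit:
{"api": "play_rows", "payload": {"increments": "-1 0 0 0 1; -2 0 0 0 1; -3 0 0 0 1; -3 0 0 0 1; -3 0 0 0 1"}}

```text
t: 17.35
tool_pos: [0.5481, 0.0036, 0.0037]
orientation: [-1.902, -2.5, 0.0]
force: [-0.4, 2.3, -1.3]
opening: 0.0359
gripper_force: 29.8
```

Possibly first contact. Moving on 1 mm at a time.

Emit:
{"api": "play_rows", "payload": {"increments": "-0.5 0 0 0 1; -1 0 0 0 1; -1 0 0 0 1; -1 0 0 0 1"}}

```text
t: 17.75
tool_pos: [0.5483, 0.0028, 0.0037]
orientation: [-1.901, -2.5, 0.0]
force: [-0.9, 4.6, -2.8]
opening: 0.036
gripper_force: 29.8
```

Emit:
{"api": "play_rows", "payload": {"increments": "-0.5 0 0 0 1; -1 0 0 0 1; -1 0 0 0 1; -1 0 0 0 1"}}

```text
t: 18.15
tool_pos: [0.5485, 0.0018, 0.0037]
orientation: [-1.901, -2.5, -0.0]
force: [-1.4, 6.5, -2.5]
opening: 0.0357
gripper_force: 29.8
```

Emit:
{"api": "play_rows", "payload": {"increments": "-0.5 0 0 0 1; -1 0 0 0 1; -1.5 0 0 0 1; -1.5 0 0 0 1; -1.5 0 0 0 1"}}

```text
t: 18.65
tool_pos: [0.5487, 0.0009, 0.0036]
orientation: [-1.901, -2.5, -0.001]
force: [-1.9, 7.2, -2.7]
opening: 0.0358
gripper_force: 29.8
```

Emit:
{"api": "play_rows", "payload": {"increments": "-0.5 0 0 0 1; -1 0 0 0 1; -1 0 0 0 1; -1 0 0 0 1"}}

```text
t: 19.05
tool_pos: [0.5489, 0.0003, 0.0036]
orientation: [-1.9, -2.499, -0.001]
force: [-2.7, 9.2, -1.5]
opening: 0.0359
gripper_force: 29.8
```

Emit:
{"api": "play_rows", "payload": {"increments": "-0.5 0 0 0 1; -1 0 0 0 1; -1 0 0 0 1; -1 0 0 0 1"}}

```text
t: 19.45
tool_pos: [0.5491, -0.0003, 0.0036]
orientation: [-1.9, -2.499, -0.002]
force: [-3.6, 10.8, -0.2]
opening: 0.036
gripper_force: 29.8
```

Emit:
{"api": "play_rows", "payload": {"increments": "-0.5 0 0 0 1; -1 0 0 0 1; -1 0 0 0 1; -1 0 0 0 1"}}

```text
t: 19.85
tool_pos: [0.5492, -0.0008, 0.0036]
orientation: [-1.9, -2.499, -0.002]
force: [-4.1, 12.5, 0.4]
opening: 0.0361
gripper_force: 29.8
```

Emit:
{"api": "play_rows", "payload": {"increments": "-0.3 0 0 0 1; -0.5 0 0 0 1; -0.5 0 0 0 1; -0.5 0 0 0 1; -0.5 0 0 0 1"}}

```text
t: 20.35
tool_pos: [0.5493, -0.001, 0.0036]
orientation: [-1.899, -2.498, -0.002]
force: [-4.7, 13.3, 1.5]
opening: 0.0356
gripper_force: 29.8
```

Emit:
{"api": "play_rows", "payload": {"increments": "0.5 0 0 0 1; 1 0 0 0 1; 1.5 0 0 0 1; 2 0 0 0 1; 2 0 0 0 1; 2 0 0 0 1"}}

```text
t: 20.95
tool_pos: [0.5493, -0.0009, 0.0036]
orientation: [-1.901, -2.5, -0.0]
force: [-0.9, 5.4, -2.4]
opening: 0.0359
gripper_force: 29.8
```

Emit:
{"api": "play_rows", "payload": {"increments": "0.5 0 0 0 1; 1 0 0 0 1; 1 0 0 0 1; 1 0 0 0 -1; 1 0 0 0 -1; 1 0 0 0 -1; 1 0 0 0 -1; 1 0 0 0 -1; 1 0 0 0 -1; 1 0 0 0 -1; 1 0 0 0 -1; 1 0 0 0 -1; 1 0 0 0 -1; 1 0 0 0 -1", "force": 10}}

```text
t: 22.35
tool_pos: [0.5493, -0.0003, 0.0038]
orientation: [-1.902, -2.501, 0.0]
force: [-0.1, 0.5, 0.1]
opening: 0.0931
gripper_force: 0.0
```

Emit:
{"api": "play_rows", "payload": {"increments": "10 0 0 0 -1; 25 0 0 0 -1; 45 0 0 0 -1; 70 0 0 0 -1; 90 0 -10 0 -1; 100 0 -40 0 -1; 110 0 -80 0 -1; 120 0 -120 0 -1; 130 0 -150 0 -1; 130 0 -150 0 -1; 130 0 -150 0 -1; 130 0 -150 0 -1"}}

```text
t: 23.55
tool_pos: [0.5133, 0.1252, 0.1522]
orientation: [-1.9, -2.5, 0.003]
force: [-0.4, -0.0, -1.2]
opening: 0.0931
gripper_force: 0.0
```

Run:
```python
from m import *
s=robot.read_state();M=R(s["orientation"]);print(s["t"],s["tool_pos"],s["force"])
im=robot.read_camera("scene");w=robot.read_camera("wrist")
cv2.imwrite("pics/d.png",np.hstack([cv2.resize(im[80:280,160:400],(400,333)),cv2.resize(w,(400,333))]))
robot.read_camera("top")
for q in("wedge","block"):show(q,("scene","top","wrist"))
```

```text
23.55 [0.51332662 0.12517705 0.15216769] [-0.3539933  -0.00609026 -1.24763305]
scene wedge [([0.5651, -0.0546, -0.0009], 0.79)]
top wedge [([0.5626, -0.0478, -0.0015], 0.66)]
wrist wedge [([0.5629, -0.0516, -0.0001], 0.75)]
scene block [([0.6381, 0.2035, -0.0024], 0.74)]
top block [([0.6407, 0.2015, 0.0021], 0.57)]
wrist block [([0.5679, -0.0514, -0.0009], 0.7), ([0.6416, 0.2062, -0.0041], 0.61)]
```

View pics/d.png

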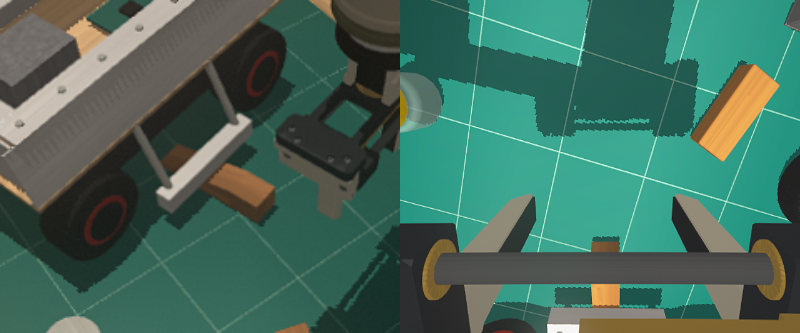

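The wedge sits at (215,180) under the middle of the sill, where it was let go. The gripper is well clear. Handing in.

```bash
python3 -c "
from plant import robot
print(robot.close_job())"
```

```text
the job is handed in; nothing more can be done
None
```

The wedge is in under the middle of the sill, pushed until it held about 14 N and then let go; the last pictures showed it still in place, and the job was handed in at about 24 s with no verdict returned.

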